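# Re-cap the capacitor bank

### The job

Take the failed grey capacitor out of its clamp on the steel plate and stand it upright in the black scrap tray, so that it cannot leak. Then fit the three new blue capacitors, lowering each one gently, terminals up and fully down, into the ring clamp that matches its diameter; the brown capacitors are for another unit, so leave them standing where they are.

Things in the scene. Friction and masses are not known exactly. Their poses are not given: they have to be found in the camera images.
- blue_small: The small new capacitor, blue sleeve with a pale stripe, a plain upright cylinder 25 mm across and 50 mm tall with two short screw terminals (6 mm high) on its black top; about 40 g (varies by a third). Loose. Origin: centre of its underside; its z axis runs up the can. The yaw does not matter.
- blue_medium: The medium new capacitor, blue sleeve with a pale stripe, a plain upright cylinder 35 mm across and 60 mm tall with two short screw terminals (6 mm high) on its black top; about 80 g (varies by a third). Loose. Origin: centre of its underside; its z axis runs up the can. The yaw does not matter.
- blue_large: The large new capacitor, blue sleeve with a pale stripe, a plain upright cylinder 45 mm across and 70 mm tall with two short screw terminals (6 mm high) on its black top; about 150 g (varies by a third). Loose. Origin: centre of its underside; its z axis runs up the can. The yaw does not matter.
- failed_cap: The failed capacitor, grey sleeve, brown crust round the vent on its top; at the start it stands in the medium clamp, a plain upright cylinder 35 mm across and 60 mm tall with two short screw terminals (6 mm high) on its black top; about 80 g (varies by a third). Loose. Origin: centre of its underside; its z axis runs up the can. The yaw does not matter.
- brown_small: A small capacitor of another rating, brown sleeve with a pale stripe, not for this job; the same size as the small blue one, a plain upright cylinder 25 mm across and 50 mm tall with two short screw terminals (6 mm high) on its black top; about 40 g (varies by a third). Loose. Origin: centre of its underside; its z axis runs up the can. The yaw does not matter.
- brown_medium: A medium capacitor of another rating, brown sleeve with a pale stripe, not for this job; the same size as the medium blue one, a plain upright cylinder 35 mm across and 60 mm tall with two short screw terminals (6 mm high) on its black top; about 80 g (varies by a third). Loose. Origin: centre of its underside; its z axis runs up the can. The yaw does not matter.
- clamp_small: The small ring clamp, bare steel, fixed on a steel plate whose top is 12 mm over the table: an open ring 31 mm across inside, for the 25 mm capacitor; its lip, 18 mm up, flares to about 41 mm over the top 5 mm; two low screw ears stand out 12 mm at local +y. Origin: centre of its underside, z up. Its brown floor, on which a capacitor stands, is 3 mm above the origin.
- clamp_medium: The medium ring clamp, bare steel, fixed on a steel plate whose top is 12 mm over the table: an open ring 41 mm across inside, for the 35 mm capacitor; its lip, 18 mm up, flares to about 51 mm over the top 5 mm; two low screw ears stand out 12 mm at local +y. Origin: centre of its underside, z up. Its brown floor, on which a capacitor stands, is 3 mm above the origin.
- clamp_large: The large ring clamp, bare steel, fixed on a steel plate whose top is 12 mm over the table: an open ring 51 mm across inside, for the 45 mm capacitor; its lip, 18 mm up, flares to about 61 mm over the top 5 mm; two low screw ears stand out 12 mm at local +y. Origin: centre of its underside, z up. Its brown floor, on which a capacitor stands, is 3 mm above the origin.
- scrap_tray: The shallow black open tray with a red label, fixed where it stands, for scrap; inside 96 mm (its local x) by 146 mm (its local y), floor 2 mm thick, walls 2 mm thick and 22 mm high overall, a small lug outside each long wall. Origin: centre of its underside, z up.

How it is judged:
By the outcome, as a careful person would: the job done as asked, in the order asked, and still so for the second after the job is handed in, with the robot touching nothing.
It also fails if it takes over 93 s, if anything falls off the work surface, if the arm or the gripper's body presses on something with over 40 N, if the wrist force passes 120 N, or if a joint passes its speed limit or range.

### The arm

A 6-joint arm with a two-finger parallel gripper is mounted at the origin on the work surface; the furniture and walls round the work are solid. World frame = base frame: x ahead of the robot, y to its left, z up, the work surface at z = 0. Lengths are in m, angles in degrees, forces in N, time in s.
With the tool pointing down it reaches from about 0.35 to 0.95 m from the base axis. Payload 17.4 kg.
Tool frame: the origin (TCP) lies on the mounting face of the last link; the fingertips stand 186 mm ahead of it and the grasp point (between the pads) lies 167 mm ahead of it; z points along the fingers, y is the direction in which the jaws open and shut (so a half turn about z gives the same grasp; the last joint's range is limited). The gripper opens to 93 mm and grips with 3 to 60 N. Pads are 15 mm wide; open, the fingers measure 128 mm over their backs; the gripper's body (75 mm by 188 mm) begins 65 mm behind the grasp point.
Start: joints at [-70.978, 6.646, 82.598, -0, 90.757, -2.166], TCP at [0.244, -0.629, 0.405] pointing down, gripper open.
Joint ranges: [-162.19, 162.19], [-47.58, 125.68], [4.15, 143.07], [-65.23, 245.23], [0.69, 171.88], [-170.13, 170.13]. Speed limits (degrees/s): [108.29, 108.29, 127.2, 180, 180, 180].

### API

Orientations are given as [roll, pitch, yaw] about the fixed x, y, z axes, in that order (R = Rz(yaw) Ry(pitch) Rx(roll)).
In Python, from cell import arm, optics, ticket, spotter gives the robot as it stands. The module is installed in compiled form; this text tells all that it offers.
- The arm moves only by the tool apply_moves, never from a script. Its argument "deltas" is a list of rows, each an object with "dr": the turn, a rotation vector about the world's x, y, z scaled (see below), a list of three; "linear": the shift along the world's x, y, z scaled (see below), a list of three; "jaw": the finger opening in mm, from 0 to 93. A call has 1 to 5 rows; each row shifts and turns the commanded pose from where the row before left it; what a row does not reach is not made up. The controller multiplies each number of a shift by 3 cm and each number of a turn by 10 degrees. A row lasts 1/8 s, in which the tool goes at most 62.5 mm and 10.7 degrees, less where a joint would pass 70% of its speed; a pose out of reach is approached as far as the arm can. A call with a number of a shift or a turn outside -1 to 1 is refused whole. A call with a gripper value outside its range is refused whole. The fingers move at their own pace and stop on an object; the grip force is fixed at half the most. Time passes only in rows, so rows that do not move let the fingers close. It gives the time, the measured TCP pose, the force and the opening at its end, in the units of the state.
- arm.observe(): the state, without advancing time (a new reading comes with each control period).
- optics.snapshot(name): name is "side" or "top" or "wrist"; returns a dict with "frame" (384x512x3 uint8, red, green, blue), "depth" (384x512 float32, m along the optical axis (not along the pixel's ray), 0 where there is no reading), "intrinsics" (3x3 intrinsics, pixels), "camera_from_world" (4x4, takes a point from world to camera coordinates). Camera axes: x right, y up, looking along -z (the intrinsics and any distortion apply to the point x, -y, -z); pixel columns grow to the right and rows downward; lengths in m; the calibration is good to about 2 mm. A picture is of the moment at which its call begins.
- ticket.job_done(): hands the job in, once; it reports no verdict.
Trained networks look in the newest picture that a camera, given by its name, has taken for a name from the list of things; names that differ only in an ending like _2 or _b are one class to them, and where a whole thing is asked for, a point or a joint stands for the part that bears it (a point fixed in the world has none). Each returns a list of dicts, best first, with "confidence" (0 to 1); they miss things now and then, are a little off and sometimes report something else, mostly with a low value. They report only what shows in the picture. A call takes as long as a camera call.
- spotter.outline_of(camera, thing): "pixels" (384x512 bool, what is visible of it) and "centre" ([row, column] in pixels, amid what is visible of it).
- spotter.tip_of(camera, thing): "centre" ([row, column] in pixels: a listed point, or the origin of a listed thing).
The state is a dict: "time": time; "joints": joint angles; "qvel": joint speeds; "effort": joint torques, N m; "position": TCP position; "tool_rot": TCP orientation; "wrist_force": force on the tool from outside, world axes, zero at the start; "moment": the same for the moment, N m; "opening": finger opening in m.
Only numpy, scipy, OpenCV 4.12 (cv2) and the standard library are available. Lean on these libraries where they do the work, as an engineer would, in place of code of your own. Each camera call takes 0.05 s, during which the arm holds its last target.

## Working session

There is one attempt and no reset: what is moved stays moved. The work goes in short steps, Python scripts to look and compute and a tool call to move; the robot and the scene stay as the last step left them, time stands still between calls to the robot, and variables do not carry over. Pictures are saved under pics/ and viewed, and the job is handed in when it is done.

Besides the shell and the picture viewer there is one more tool, called after "Request:" as name(argument=value, ...), one argument or row to a line, values as JSON. apply_moves: Moves the arm, as the interface text tells. Its arguments: {"type":"object","properties":{"deltas":{"type":"array"}},"required":["deltas"]}

```bash
mkdir -p pics
cat > h.py <<'E'
import numpy as np, cv2
from cell import arm, optics, ticket, spotter
def snap(n,save=None):
    s=optics.snapshot(n)
    if save: cv2.imwrite('pics/'+save,s['frame'][:,:,::-1])
    return s
def world(s):
    K=s['intrinsics'];d=s['depth'];h,w=d.shape
    v,u=np.mgrid[:h,:w]
    x=(u-K[0,2])/K[0,0]*d; y=(v-K[1,2])/K[1,1]*d
    P=np.stack([x,-y,-d,np.ones_like(d)],-1)
    return (P@np.linalg.inv(s['camera_from_world']).T)[...,:3]
E
python3 - <<'E'
from h import *
print(arm.observe())
for n in ['top','side']:
    s=snap(n,n+'0.png'); W=world(s)
    print(n,np.linalg.inv(s['camera_from_world'])[:3].round(3).tolist())
    for t in ['blue_small','blue_medium','blue_large','failed_cap','brown_small','brown_medium','clamp_small','clamp_medium','clamp_large','scrap_tray']:
        for o in spotter.outline_of(n,t)[:2]:
            m=o['pixels']&(s['depth']>0); p=W[m]
            if len(p)<5: continue
            zt=np.percentile(p[:,2],97); q=p[abs(p[:,2]-zt)<.006]
            print(t,round(o['confidence'],2),np.round(o['centre']),m.sum(),'med',np.median(p,0).round(3),'zt',zt.round(3),'topmid',((q.min(0)+q.max(0))/2).round(4),np.ptp(q,0).round(3))
print(arm.observe()['time'])
E
```

```text
{'time': 0.0, 'joints': array([-7.09788111e+01,  6.67535630e+00,  8.26380549e+01,  1.54346173e-03,
        9.07552188e+01, -2.16578860e+00]), 'qvel': array([ 0.02173081,  0.0346561 ,  0.06760011,  0.00469497, -0.03840225,
       -0.03922813]), 'effort': array([ 1.23082300e-03, -7.21266389e+01, -6.22608590e+01,  7.81038450e-02,
        2.38419970e-02, -1.44503751e-04]), 'position': array([ 0.24395155, -0.62938631,  0.40396552]), 'tool_rot': array([-1.79931477e+02, -4.13585519e-03,  2.11869944e+01]), 'wrist_force': array([ 0.02334865, -0.75366461,  0.54070016]), 'moment': array([-0.0209042 , -0.04505789,  0.04335137]), 'opening': 0.09321647028285625}
top [[0.016, 0.994, -0.112, 0.393], [-1.0, 0.016, 0.004, -0.282], [0.006, 0.112, 0.994, 0.897]]
blue_small 0.75 [125. 248.] 174 med [ 0.632 -0.271  0.05 ] zt 0.055 topmid [ 0.6364 -0.2713  0.0529] [0.021 0.022 0.007]
blue_small 0.6 [161. 254.] 314 med [ 0.55  -0.278  0.061] zt 0.066 topmid [ 0.555  -0.2777  0.0644] [0.032 0.032 0.009]
blue_medium 0.49 [134. 210.] 203 med [ 0.61  -0.19   0.049] zt 0.055 topmid [ 0.6131 -0.1896  0.0535] [0.0
[... 2099 characters left out ...]
 [ 0.557 -0.264  0.037] zt 0.064 topmid [ 0.5578 -0.2757  0.0623] [0.034 0.035 0.008]
clamp_small 0.76 [197. 306.] 301 med [ 0.429 -0.351  0.023] zt 0.031 topmid [ 0.4276 -0.3566  0.028 ] [0.04  0.052 0.007]
clamp_small 0.31 [232. 337.] 2928 med [ 0.383 -0.216  0.004] zt 0.022 topmid [ 0.3859 -0.2123  0.0201] [0.112 0.156 0.008]
clamp_medium 0.75 [201. 214.] 174 med [ 0.602 -0.341  0.022] zt 0.03 topmid [ 0.6017 -0.351   0.0273] [0.04  0.046 0.007]
clamp_large 0.75 [195. 262.] 323 med [ 0.516 -0.379  0.024] zt 0.031 topmid [ 0.5176 -0.3589  0.0282] [0.052 0.064 0.007]
scrap_tray 0.78 [232. 338.] 2888 med [ 0.383 -0.219  0.005] zt 0.022 topmid [ 0.3865 -0.2123  0.0202] [0.113 0.156 0.007]
1.1
```

```bash
python3 -c "
import cv2
for n in ['top0','side0']:
    i=cv2.imread(f'pics/{n}.png')[90:290,130:370]; cv2.imwrite(f'pics/{n}c.png',cv2.resize(i,None,fx=3,fy=3,interpolation=2)[:600,:800])
"
```

```text
(no output)
```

View pics/top0c.png

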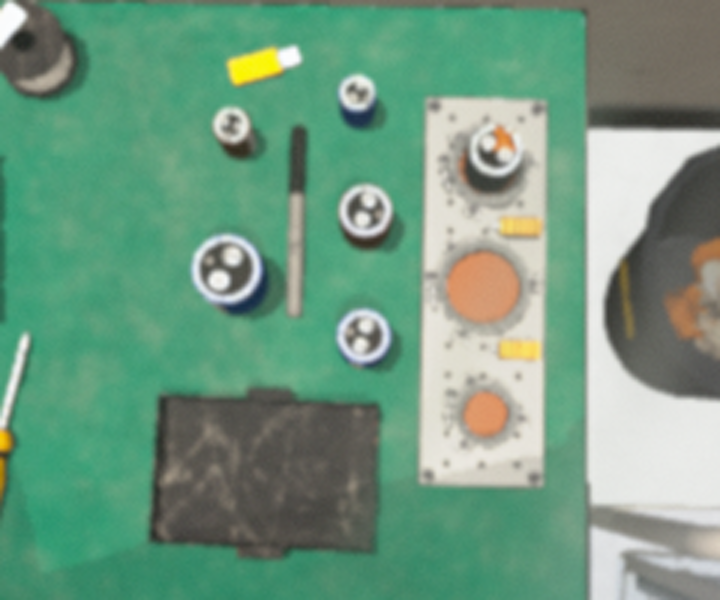

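View pics/side0c.png

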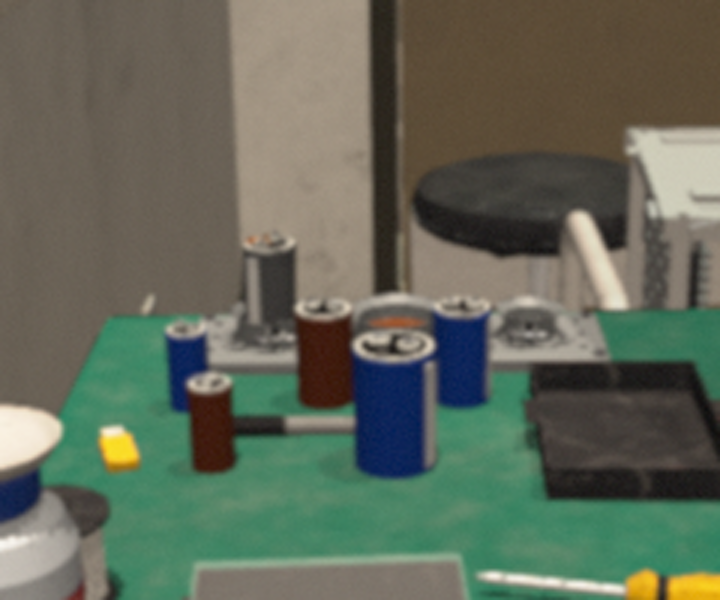

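View pics/top0.png

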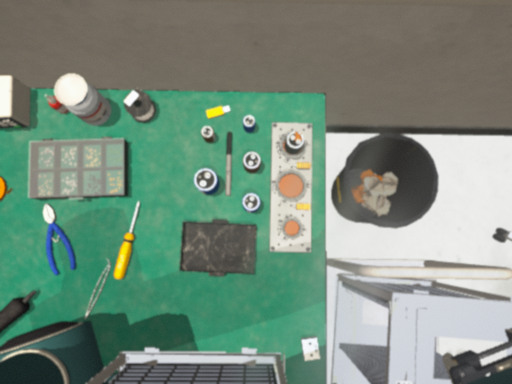

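View pics/side0.png

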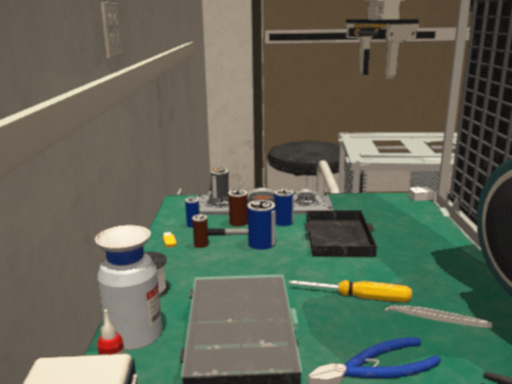

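Run:
```python
from h import *
s=snap('top'); W=world(s); s2=snap('side'); W2=world(s2); w=snap('wrist','w0.png')
P=np.concatenate([W[s['depth']>0],W2[s2['depth']>0]])
# height map 5cm grid
print('cols y from 0.0 to -0.75; rows x 0.2..0.85, max z cm')
for x in np.arange(.85,.15,-.05):
    r=[]
    for y in np.arange(0.0,-.76,-.05):
        q=P[(abs(P[:,0]-x)<.025)&(abs(P[:,1]-y)<.025)]
        r.append('%4d'%(100*np.percentile(q[:,2],99)) if len(q)>3 else '   .')
    print('%.2f'%x,''.join(r))
print(np.linalg.inv(w['camera_from_world']).round(3), w['intrinsics'])
```

```text
cols y from 0.0 to -0.75; rows x 0.2..0.85, max z cm
0.85   14  27  37  37  37  37  38  38  38  38  38  38  38  37  38  38
0.80   24  24  24  24  24  24  24  24  24  24  24  24  24  24  24  24
0.75    .   .   .   .   .   .   .   .   .   .   . -76 -75 -37 -36   .
0.70    8   5   0   0   0   0   0   0   0   0   . -76 -36 -36 -36 -36
0.65    8   5   0   0   4   5   5   1   1   0   . -36 -36 -54 -55 -48
0.60    3   0   0   4   5   1   1   8   7   0   . -36 -61 -49 -48 -56
0.55    3   0   0   7   7   6   6   3   3   0   . -36 -36 -50 -49 -51
0.50    3   0   0   7   7   6   6   3   3   0   . -36 -36 -45 -50 -36
0.45    0   1   0   2   2   6   6   3   3   0   . -76 -36 -36 -36 -36
0.40    2   2   0   2   0   0   2   3   3   0   . -75 -75 -75 -75 -75
0.35    2   2   0   2   2   2   2   0   0   0  -8  -3  -3  -3  -3  -3
0.30    1   0   0   0   0   0   0   0   0   0  49  47  38  34  34   3
0.25   35   0   0   0   0   0   0   0   0   0  49  34  38  37  32   3
0.20   34  15   3   3   3   3   3  37   2   0   .  34  38   3   3   3
[[ 0.362  0.891  0.273  0.321]
 [-0.932  0.346  0.107 -0.598]
 [ 0.001 -0.293  0.956  0.385]
 [ 0.     0.     0.     1.   ]] [[336.39758733   0.         261.24436706]
 [  0.         336.39758733 194.90520989]
 [  0.           0.           1.        ]]
```

View pics/w0.png

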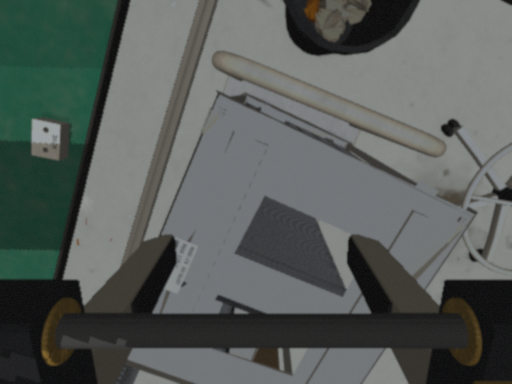

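Request:
apply_moves(
  deltas=[
    {"dr":[0,0,-1],"linear":[0.5,1,0],"jaw":93},
    {"dr":[0,0,-1],"linear":[0.5,1,0],"jaw":93},
    {"dr":[0,0,-0.12],"linear":[0.5,1,0],"jaw":93},
    {"dr":[0,0,0],"linear":[0.5,1,0],"jaw":93},
    {"dr":[0,0,0],"linear":[0.5,1,0],"jaw":80},
  ],
)

```text
time: 1.88
position: [0.3193, -0.4783, 0.4048]
tool_rot: [180.0, -0.0, -0.0]
wrist_force: [0.9, -0.1, 0.5]
opening: 0.0871
```

Request:
apply_moves(
  deltas=[
    {"dr":[0,0,0],"linear":[0.5,1,0],"jaw":80},
    {"dr":[0,0,0],"linear":[0.5,1,0],"jaw":80},
    {"dr":[0,0,0],"linear":[0.5,1,0],"jaw":80},
    {"dr":[0,0,0],"linear":[0.5,1,0],"jaw":80},
    {"dr":[0,0,0],"linear":[0.5,1,0],"jaw":80},
  ],
)

```text
time: 2.5
position: [0.3943, -0.3283, 0.4049]
tool_rot: [180.0, -0.0, -0.0]
wrist_force: [0.1, 0.5, 0.3]
opening: 0.0803
```

Request:
apply_moves(
  deltas=[
    {"dr":[0,0,0],"linear":[0.2,1,0],"jaw":80},
    {"dr":[0,0,0],"linear":[0,0.6,0],"jaw":80},
    {"dr":[0,0,0],"linear":[0,0,0],"jaw":80},
    {"dr":[0,0,0],"linear":[0,0,0],"jaw":80},
  ],
)

```text
time: 3.0
position: [0.3998, -0.2819, 0.4048]
tool_rot: [180.0, -0.0, -0.0]
wrist_force: [0.5, 0.4, -0.5]
opening: 0.0803
```

Run:
```python
from h import *
s=snap('wrist','w1.png'); W=world(s); n='wrist'
o=arm.observe(); print(o['position'],o['tool_rot'],o['opening'],o['time'])
for t in ['blue_small','blue_medium','blue_large','failed_cap','brown_small','brown_medium','clamp_small','clamp_medium','clamp_large','scrap_tray']:
        for o in spotter.outline_of(n,t)[:2]:
            m=o['pixels']&(s['depth']>0); p=W[m]
            if len(p)<5: continue
            zt=np.percentile(p[:,2],97); q=p[abs(p[:,2]-zt)<.006]
            print(t,round(o['confidence'],2),np.round(o['centre']),m.sum(),'zt',zt.round(3),'topmid',((q.min(0)+q.max(0))/2).round(4),np.ptp(q,0).round(3))
```

```text
[ 0.39979933 -0.28204688  0.40474503] [ 1.79992577e+02  3.05453886e-03 -5.23452323e-02] 0.07990502442235894 3.05
blue_medium 0.63 [ 97. 258.] 1122 zt 0.067 topmid [ 0.4765 -0.2771  0.0644] [0.033 0.033 0.008]
blue_large 0.77 [ 51. 162.] 2885 zt 0.076 topmid [ 0.5168 -0.1886  0.0744] [0.042 0.043 0.008]
clamp_small 0.87 [145. 334.] 1636 zt 0.031 topmid [ 0.4286 -0.3574  0.029 ] [0.043 0.051 0.007]
clamp_medium 0.54 [  2. 334.] 81 zt 0.017 topmid [ 0.5661 -0.3512  0.014 ] [0.006 0.013 0.005]
clamp_large 0.92 [ 58. 339.] 3936 zt 0.031 topmid [ 0.5151 -0.3554  0.029 ] [0.063 0.07  0.008]
scrap_tray 0.86 [177. 199.] 12176 zt 0.023 topmid [ 0.3873 -0.2122  0.0209] [0.113 0.152 0.008]
```

View pics/w1.png

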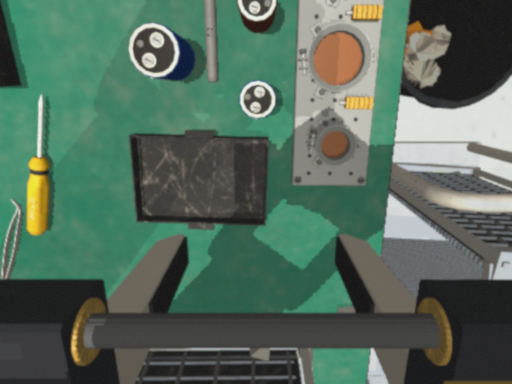

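Request:
apply_moves(
  deltas=[
    {"dr":[0,0,0],"linear":[1,-0.5,0],"jaw":70},
    {"dr":[0,0,0],"linear":[1,-0.5,0],"jaw":70},
    {"dr":[0,0,0],"linear":[1,-0.5,0],"jaw":70},
    {"dr":[0,0,0],"linear":[0,0,0],"jaw":70},
    {"dr":[0,0,0],"linear":[0,0,0],"jaw":70},
  ],
)

```text
time: 4.18
position: [0.4897, -0.3262, 0.4046]
tool_rot: [-180.0, 0.0, -0.0]
wrist_force: [-0.8, -1.0, 0.8]
opening: 0.07
```

```bash
cat >> h.py <<'E'
def onplane(s,px,z):
    K=s['intrinsics'];M=np.linalg.inv(s['camera_from_world'])
    px=np.asarray(px,float)
    d=np.stack([(px[:,1]-K[0,2])/K[0,0],-(px[:,0]-K[1,2])/K[1,1],-np.ones(len(px))],1)@M[:3,:3].T
    o=M[:3,3]; return o+d*((z-o[2])/d[:,2])[:,None]
ALL=['blue_small','blue_medium','blue_large','failed_cap','brown_small','brown_medium','clamp_small','clamp_medium','clamp_large']
FL={'clamp_small':31,'clamp_medium':41,'clamp_large':51}
def survey(n,things=ALL,save=None):
    s=snap(n,save); W=world(s); hsv=cv2.cvtColor(s['frame'],cv2.COLOR_RGB2HSV)
    o=arm.observe(); print(o['position'].round(4),o['tool_rot'].round(2),round(o['opening'],4),o['time'])
    for t in things:
        for o in spotter.outline_of(n,t)[:2]:
            m=o['pixels']&(s['depth']>0); p=W[m]
            if len(p)<15: continue
            zt=np.percentile(p[:,2],95 if 'clamp' in t else 90)
            q=p[abs(p[:,2]-zt)<.004]
            (cx,cy),r=cv2.minEnclosingCircle(q[:,:2].astype(np.float32))
            ex=''
            if 'clamp' in t:
                br=(m&(hsv[...,0]<20)&(hsv[...,1]>90)).astype(np.uint8)
                if br.sum()>30:
                    f=onplane(s,np.argwhere(br),.015); (fx,fy),fr=cv2.minEnclosingCircle(f[:,:2].astype(np.float32))
                    ex='floor mean %s circ %.4f %.4f d%.1f'%(f[:,:2].mean(0).round(4),fx,fy,2000*fr)
            print(t,round(o['confidence'],2),np.round(o['centre']),m.sum(),'zt %.3f mid'%zt,((q.min(0)+q.max(0))/2)[:2].round(4),np.ptp(q,0).round(3),'circ %.4f %.4f d%.1f'%(cx,cy,2000*r),ex)
    return s,W
E
python3 - <<'E'
from h import *
survey('wrist',save='w2.png')
E
```

```text
[ 0.4894 -0.3261  0.4049] [ 1.8e+02  0.0e+00 -1.0e-02] 0.0696 4.225
blue_small 0.95 [ 17. 204.] 851 zt 0.054 mid [ 0.6391 -0.2712] [0.022 0.023 0.008] circ 0.6402 -0.2711 d23.8 
blue_medium 0.74 [184. 214.] 1235 zt 0.064 mid [ 0.4771 -0.278 ] [0.033 0.033 0.008] circ 0.4772 -0.2780 d33.9 
blue_large 0.73 [149. 129.] 2623 zt 0.073 mid [ 0.5176 -0.1891] [0.044 0.043 0.008] circ 0.5174 -0.1891 d44.5 
failed_cap 0.95 [ 63. 299.] 1503 zt 0.080 mid [ 0.597  -0.3607] [0.033 0.033 0.008] circ 0.5971 -0.3608 d33.7 
brown_small 0.79 [ 42. 119.] 1121 zt 0.053 mid [ 0.617  -0.1874] [0.023 0.023 0.008] circ 0.6170 -0.1874 d24.8 
brown_medium 0.7 [108. 212.] 1308 zt 0.064 mid [ 0.559  -0.2777] [0.033 0.033 0.008] circ 0.5589 -0.2779 d34.0 
clamp_small 0.91 [224. 291.] 1354 zt 0.031 mid [ 0.4284 -0.3595] [0.043 0.044 0.005] circ 0.4286 -0.3591 d46.3 floor mean [ 0.426  -0.3607] circ 0.4254 -0.3608 d30.0
clamp_medium 0.87 [ 71. 280.] 1427 zt 0.031 mid [ 0.5981 -0.3609] [0.054 0.054 0.005] circ 0.5974 -0.3603 d56.1 floor mean [ 0.5909 -0.3497] circ 0.5956 -0.3574 d39.0
clamp_large 0.81 [150. 293.] 3120 zt 0.031 mid [ 0.5152 -0.3559] [0.063 0.069 0.006] circ 0.5145 -0.3556 d69.8 floor mean [ 0.5145 -0.3585] circ 0.5146 -0.3583 d50.4
```

View pics/w2.png

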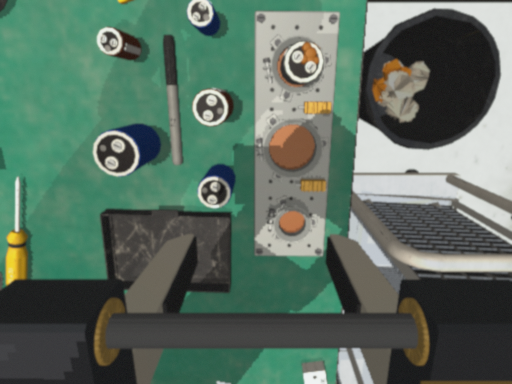

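Request:
apply_moves(
  deltas=[
    {"dr":[0,0,0],"linear":[0.9,-0.29,-0.5],"jaw":70},
    {"dr":[0,0,0],"linear":[0.9,-0.29,-0.5],"jaw":70},
    {"dr":[0,0,0],"linear":[0.9,-0.29,-0.5],"jaw":70},
    {"dr":[0,0,0],"linear":[0.88,-0.29,-0.5],"jaw":70},
    {"dr":[0,0,0],"linear":[0,0,-0.7],"jaw":70},
  ],
)

```text
time: 5.3
position: [0.5985, -0.3615, 0.3227]
tool_rot: [-180.0, -0.0, 0.0]
wrist_force: [-0.4, -0.8, -0.3]
opening: 0.0695
```

Request:
apply_moves(
  deltas=[
    {"dr":[0,0,0],"linear":[0,0,-0.9],"jaw":65},
    {"dr":[0,0,0],"linear":[0,0,-0.9],"jaw":60},
    {"dr":[0,0,0],"linear":[0,0,-0.9],"jaw":60},
    {"dr":[0,0,0],"linear":[0,0,-0.68],"jaw":60},
    {"dr":[0,0,0],"linear":[0,0,0],"jaw":60},
  ],
)

```text
time: 5.92
position: [0.5968, -0.361, 0.2207]
tool_rot: [-179.9, 0.1, -0.0]
wrist_force: [0.5, 0.2, 0.6]
opening: 0.0597
```

Run:
```python
from h import *
print(arm.observe()['position'])
s=snap('wrist','w3.png')
s=snap('side'); cv2.imwrite('pics/s3.png',cv2.resize(s['frame'][120:270,130:380,::-1],None,fx=3,fy=3))
```

```text
[ 0.59680149 -0.36097455  0.22070573]
```

View pics/w3.png

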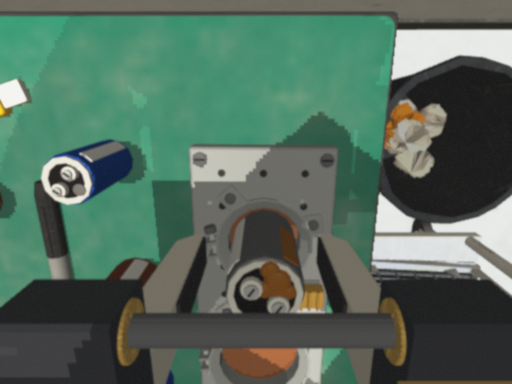

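View pics/s3.png

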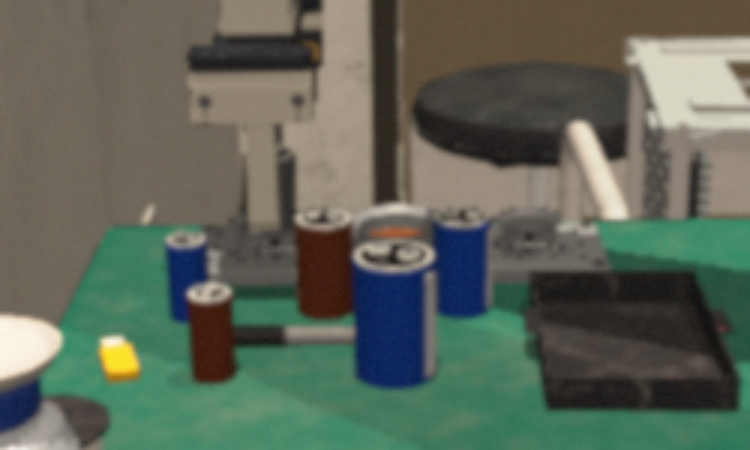

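Request:
apply_moves(
  deltas=[
    {"dr":[0,0,0],"linear":[0,0,0],"jaw":20},
    {"dr":[0,0,0],"linear":[0,0,0],"jaw":20},
    {"dr":[0,0,0],"linear":[0,0,0],"jaw":20},
    {"dr":[0,0,0],"linear":[0,0,0],"jaw":20},
  ],
)

```text
time: 6.52
position: [0.5974, -0.3612, 0.2228]
tool_rot: [180.0, -0.0, -0.0]
wrist_force: [-0.2, -0.8, 2.8]
opening: 0.0346
```

Request:
apply_moves(
  deltas=[
    {"dr":[0,0,0],"linear":[0,0,0.4],"jaw":20},
    {"dr":[0,0,0],"linear":[0,0,0.8],"jaw":20},
    {"dr":[0,0,0],"linear":[0,0,1],"jaw":20},
    {"dr":[0,0,0],"linear":[0,0,0.8],"jaw":20},
    {"dr":[0,0,0],"linear":[-0.5,0.3,0.3],"jaw":20},
  ],
)

```text
time: 7.15
position: [0.5826, -0.3524, 0.325]
tool_rot: [179.9, -0.2, -0.0]
wrist_force: [0.4, 0.6, -1.9]
opening: 0.0345
```

Request:
apply_moves(
  deltas=[
    {"dr":[0,0,0],"linear":[-1,0.7,0],"jaw":20},
    {"dr":[0,0,0],"linear":[-1,0.7,0],"jaw":20},
    {"dr":[0,0,0],"linear":[-1,0.7,0],"jaw":20},
    {"dr":[0,0,0],"linear":[-1,0.7,0],"jaw":20},
    {"dr":[0,0,0],"linear":[-1,0.7,0],"jaw":20},
  ],
)

```text
time: 7.78
position: [0.4313, -0.2465, 0.3231]
tool_rot: [179.9, -0.1, -0.0]
wrist_force: [0.3, -0.2, -0.0]
opening: 0.0345
```

Request:
apply_moves(
  deltas=[
    {"dr":[0,0,0],"linear":[-1,0.7,0],"jaw":20},
    {"dr":[0,0,0],"linear":[-0.5,0.45,0],"jaw":20},
    {"dr":[0,0,0],"linear":[0,0,-0.6],"jaw":20},
    {"dr":[0,0,0],"linear":[0,0,-0.8],"jaw":20},
    {"dr":[0,0,0],"linear":[0,0,-0.8],"jaw":20},
  ],
)

```text
time: 8.4
position: [0.3877, -0.213, 0.2545]
tool_rot: [180.0, -0.0, -0.0]
wrist_force: [0.6, 0.3, -1.7]
opening: 0.0347
```

Run:
```python
from h import *
print(arm.observe())
s=snap('wrist','w4.png')
s=snap('side'); cv2.imwrite('pics/s4.png',cv2.resize(s['frame'][120:270,180:430,::-1],None,fx=3,fy=3))
```

```text
{'time': 8.4, 'joints': array([-3.20876876e+01, -1.91501772e+01,  1.20426907e+02, -1.58443385e-03,
        7.86978086e+01,  5.79229467e+01]), 'qvel': array([ -0.0382815 ,   9.40676493,  11.73458991,  -0.02445009,
       -20.75551711,   0.05438913]), 'effort': array([ 7.67490431e-02, -3.52090645e+01, -6.18088818e+01,  5.37830370e-02,
        9.66369063e-01, -2.06945274e-04]), 'position': array([ 0.38773144, -0.21301323,  0.25447728]), 'tool_rot': array([ 1.79985162e+02, -2.07493205e-02, -1.03214360e-02]), 'wrist_force': array([ 0.58851856,  0.30843904, -1.66460644]), 'moment': array([ 0.06168526, -0.03185021, -0.00074072]), 'opening': 0.03469744820002772}
```

View pics/w4.png

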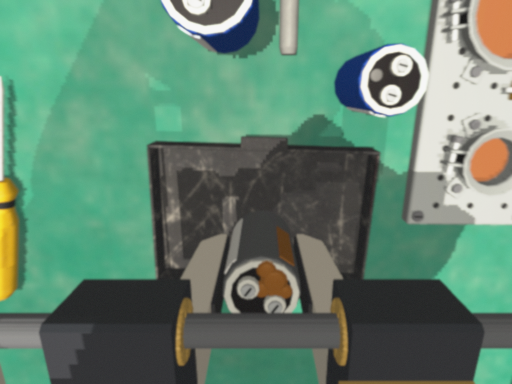

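View pics/s4.png

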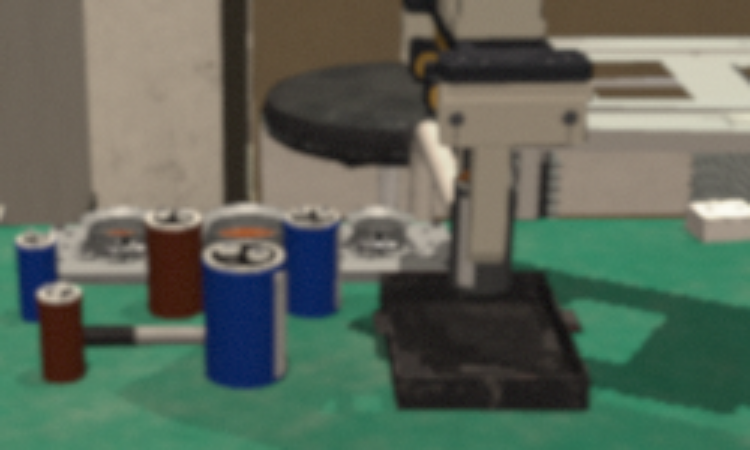

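Request:
apply_moves(
  deltas=[
    {"dr":[0,0,0],"linear":[0,0,-0.6],"jaw":20},
    {"dr":[0,0,0],"linear":[0,0,-0.4],"jaw":20},
    {"dr":[0,0,0],"linear":[0,0,-0.25],"jaw":20},
    {"dr":[0,0,0],"linear":[0,0,-0.15],"jaw":20},
    {"dr":[0,0,0],"linear":[0,0,-0.06],"jaw":20},
  ],
)

```text
time: 9.12
position: [0.3874, -0.2127, 0.2115]
tool_rot: [180.0, -0.0, -0.0]
wrist_force: [-0.6, 0.1, -1.5]
opening: 0.0346
```

Request:
apply_moves(
  deltas=[
    {"dr":[0,0,0],"linear":[0,0,-0.03],"jaw":20},
    {"dr":[0,0,0],"linear":[0,0,0],"jaw":20},
  ],
)

```text
time: 9.38
position: [0.3874, -0.2127, 0.2108]
tool_rot: [180.0, -0.0, -0.0]
wrist_force: [-0.3, -0.6, -0.9]
opening: 0.0347
```

Request:
apply_moves(
  deltas=[
    {"dr":[0,0,0],"linear":[0,0,-0.03],"jaw":20},
    {"dr":[0,0,0],"linear":[0,0,-0.03],"jaw":20},
    {"dr":[0,0,0],"linear":[0,0,0],"jaw":20},
  ],
)

```text
time: 9.75
position: [0.3875, -0.2127, 0.2097]
tool_rot: [180.0, -0.0, -0.0]
wrist_force: [-4.6, 3.0, 10.4]
opening: 0.0344
```

Request:
apply_moves(
  deltas=[
    {"dr":[0,0,0],"linear":[0,0,0.02],"jaw":45},
    {"dr":[0,0,0],"linear":[0,0,0],"jaw":60},
    {"dr":[0,0,0],"linear":[0,0,0],"jaw":60},
    {"dr":[0,0,0],"linear":[0,0,0.5],"jaw":60},
    {"dr":[0,0,0],"linear":[0,0,1],"jaw":60},
  ],
)

```text
time: 10.38
position: [0.3872, -0.2126, 0.255]
tool_rot: [-179.9, 0.1, -0.0]
wrist_force: [-0.2, -0.2, 0.1]
opening: 0.06
```

Request:
apply_moves(
  deltas=[
    {"dr":[0,0,0],"linear":[0,0,1],"jaw":60},
    {"dr":[0,0,0],"linear":[0,0,1],"jaw":60},
    {"dr":[0,0,0],"linear":[0,0,1],"jaw":60},
    {"dr":[0,0,0],"linear":[0,0,0],"jaw":60},
  ],
)

```text
time: 10.88
position: [0.3874, -0.2127, 0.3476]
tool_rot: [179.9, -0.2, -0.0]
wrist_force: [0.5, 0.3, 0.2]
opening: 0.06
```

Run:
```python
from h import *
survey('wrist',['failed_cap','blue_medium','blue_large','clamp_small','clamp_large'],'w5.png')
```

```text
[ 0.3873 -0.2127  0.3459] [ 1.7993e+02 -1.1000e-01 -1.0000e-02] 0.0601 10.925
failed_cap 0.79 [191. 259.] 1698 zt 0.067 mid [ 0.3877 -0.2124] [0.032 0.032 0.007] circ 0.3875 -0.2121 d33.6 
blue_medium 0.6 [ 84. 343.] 2074 zt 0.065 mid [ 0.4764 -0.277 ] [0.032 0.033 0.007] circ 0.4762 -0.2770 d34.4 
blue_large 0.62 [ 30. 231.] 3435 zt 0.075 mid [ 0.5134 -0.1884] [0.035 0.043 0.007] circ 0.5171 -0.1884 d43.6 
clamp_small 0.87 [140. 423.] 2479 zt 0.031 mid [ 0.4282 -0.3561] [0.044 0.051 0.006] circ 0.4278 -0.3563 d51.8 floor mean [ 0.4275 -0.3627] circ 0.4272 -0.3629 d30.4
clamp_large 0.64 [ 37. 436.] 5900 zt 0.031 mid [ 0.5126 -0.3562] [0.058 0.068 0.006] circ 0.5158 -0.3558 d70.0 floor mean [ 0.5159 -0.3603] circ 0.5154 -0.3606 d50.5
clamp_large 0.27 [ 84. 343.] 2094 zt 0.066 mid [ 0.4764 -0.2771] [0.032 0.032 0.006] circ 0.4768 -0.2773 d33.2
```

View pics/w5.png

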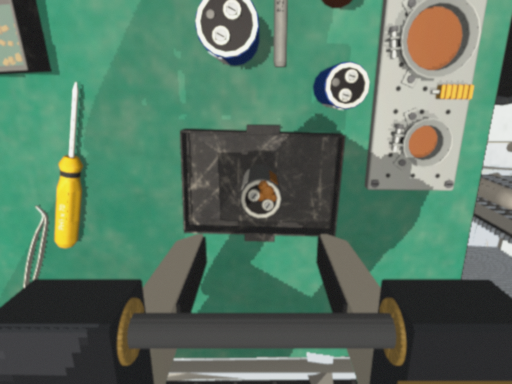

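Request:
apply_moves(
  deltas=[
    {"dr":[0,0,0],"linear":[1,-0.72,0],"jaw":60},
    {"dr":[0,0,0],"linear":[1,-0.72,0],"jaw":60},
    {"dr":[0,0,0],"linear":[0.97,-0.71,-0.3],"jaw":60},
    {"dr":[0,0,0],"linear":[0,0,-0.9],"jaw":60},
    {"dr":[0,0,0],"linear":[0,0,-1],"jaw":60},
  ],
)

```text
time: 11.8
position: [0.4766, -0.2774, 0.2769]
tool_rot: [-180.0, 0.0, -0.0]
wrist_force: [-0.0, 0.5, -0.8]
opening: 0.0598
```

Request:
apply_moves(
  deltas=[
    {"dr":[0,0,0],"linear":[0,0,-1],"jaw":60},
    {"dr":[0,0,0],"linear":[0,0,-0.9],"jaw":60},
    {"dr":[0,0,0],"linear":[0,0,-0.5],"jaw":60},
    {"dr":[0,0,0],"linear":[0,0,0],"jaw":60},
  ],
)

```text
time: 12.3
position: [0.4763, -0.2771, 0.2055]
tool_rot: [-179.9, 0.1, -0.0]
wrist_force: [-0.5, -0.1, -0.7]
opening: 0.0603
```

Run:
```python
from h import *
survey('wrist',['blue_medium'],'w6.png')
```

```text
[ 0.4765 -0.2772  0.2067] [-1.7999e+02  2.0000e-02 -1.0000e-02] 0.0602 12.35
blue_medium 0.82 [268. 264.] 6766 zt 0.063 mid [ 0.4804 -0.2771] [0.027 0.034 0.008] circ 0.4769 -0.2771 d34.9
```

View pics/w6.png

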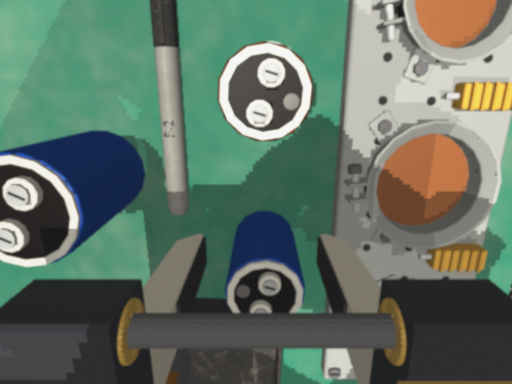

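Request:
apply_moves(
  deltas=[
    {"dr":[0,0,0],"linear":[0,0,0],"jaw":20},
    {"dr":[0,0,0],"linear":[0,0,0],"jaw":20},
    {"dr":[0,0,0],"linear":[0,0,0],"jaw":20},
    {"dr":[0,0,0],"linear":[0,0,0],"jaw":20},
  ],
)

```text
time: 12.9
position: [0.4765, -0.2772, 0.2068]
tool_rot: [180.0, -0.0, -0.0]
wrist_force: [-0.7, -0.5, 3.1]
opening: 0.0342
```

Request:
apply_moves(
  deltas=[
    {"dr":[0,0,0],"linear":[0,0,0.4],"jaw":20},
    {"dr":[0,0,0],"linear":[0,0,0.9],"jaw":20},
    {"dr":[0,0,0],"linear":[0,0,1],"jaw":20},
    {"dr":[0,0,0],"linear":[0.2,-0.1,0.7],"jaw":20},
    {"dr":[0,0,0],"linear":[0.8,-0.6,0],"jaw":20},
  ],
)

```text
time: 13.52
position: [0.5069, -0.2983, 0.2993]
tool_rot: [179.9, -0.2, 0.0]
wrist_force: [0.3, 0.0, -0.6]
opening: 0.0345
```

Request:
apply_moves(
  deltas=[
    {"dr":[0,0,0],"linear":[0.9,-0.6,0],"jaw":20},
    {"dr":[0,0,0],"linear":[0.9,-0.6,0],"jaw":20},
    {"dr":[0,0,0],"linear":[0.8,-0.6,0],"jaw":20},
    {"dr":[0,0,0],"linear":[0.43,-0.28,0],"jaw":20},
    {"dr":[0,0,0],"linear":[0,0,0],"jaw":20},
  ],
)

```text
time: 14.15
position: [0.5977, -0.3608, 0.296]
tool_rot: [-180.0, 0.0, -0.0]
wrist_force: [0.1, -0.7, -1.6]
opening: 0.0343
```

Run:
```python
from h import *
survey('wrist',['blue_medium','clamp_medium','clamp_large','blue_small'],'w7.png')
```

```text
[ 0.5972 -0.3604  0.2962] [-1.7997e+02  4.0000e-02 -1.0000e-02] 0.0348 14.2
blue_medium 0.93 [266. 261.] 6521 zt 0.152 mid [ 0.6012 -0.3596] [0.027 0.034 0.008] circ 0.5982 -0.3594 d34.7 
clamp_medium 0.58 [194. 262.] 3432 zt 0.031 mid [ 0.6026 -0.3612] [0.044 0.054 0.005] circ 0.5979 -0.3610 d54.6 floor mean [ 0.5991 -0.3609] circ 0.5963 -0.3608 d40.5
clamp_large 0.58 [311. 227.] 15 zt 0.031 mid [ 0.5048 -0.3295] [0.007 0.003 0.002] circ 0.5048 -0.3295 d7.7 
blue_small 0.81 [150. 138.] 1678 zt 0.053 mid [ 0.6408 -0.2708] [0.024 0.024 0.008] circ 0.6409 -0.2709 d24.6
```

View pics/w7.png

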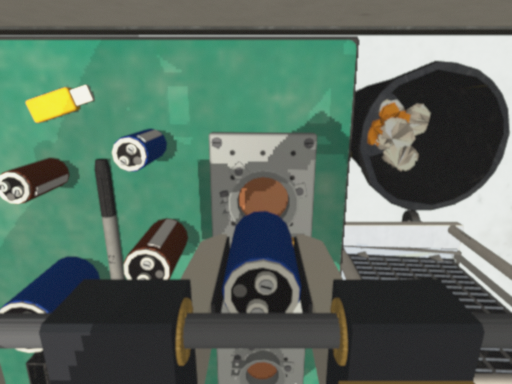

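Request:
apply_moves(
  deltas=[
    {"dr":[0,0,0],"linear":[0,0,-0.6],"jaw":20},
    {"dr":[0,0,0],"linear":[0,0,-0.7],"jaw":20},
    {"dr":[0,0,0],"linear":[0,0,-0.4],"jaw":20},
    {"dr":[0,0,0],"linear":[0,0,-0.25],"jaw":20},
    {"dr":[0,0,0],"linear":[0,0,-0.2],"jaw":20},
  ],
)

```text
time: 15.02
position: [0.5974, -0.3606, 0.2316]
tool_rot: [180.0, -0.0, -0.0]
wrist_force: [-0.0, 0.3, -0.2]
opening: 0.0342
```

Request:
apply_moves(
  deltas=[
    {"dr":[0,0,0],"linear":[0,0,-0.15],"jaw":20},
    {"dr":[0,0,0],"linear":[0,0,-0.08],"jaw":20},
    {"dr":[0,0,0],"linear":[0,0,-0.04],"jaw":20},
    {"dr":[0,0,0],"linear":[0,0,-0.03],"jaw":20},
    {"dr":[0,0,0],"linear":[0,0,0],"jaw":20},
  ],
)

```text
time: 15.65
position: [0.5974, -0.3606, 0.2231]
tool_rot: [180.0, -0.0, -0.0]
wrist_force: [-0.2, -0.2, -0.6]
opening: 0.0344
```

Request:
apply_moves(
  deltas=[
    {"dr":[0,0,0],"linear":[0,0,-0.03],"jaw":20},
    {"dr":[0,0,0],"linear":[0,0,-0.02],"jaw":20},
    {"dr":[0,0,0],"linear":[0,0,0],"jaw":20},
  ],
)

```text
time: 16.02
position: [0.5974, -0.3606, 0.2218]
tool_rot: [180.0, -0.0, -0.0]
wrist_force: [-1.6, 0.9, 4.6]
opening: 0.034
```

Request:
apply_moves(
  deltas=[
    {"dr":[0,0,0],"linear":[0,0,0],"jaw":45},
    {"dr":[0,0,0],"linear":[0,0,0],"jaw":60},
    {"dr":[0,0,0],"linear":[0,0,0],"jaw":60},
    {"dr":[0,0,0],"linear":[0,0,0.5],"jaw":60},
    {"dr":[0,0,0],"linear":[0,0,1],"jaw":60},
  ],
)

```text
time: 16.65
position: [0.5972, -0.3605, 0.2667]
tool_rot: [-179.9, 0.1, -0.0]
wrist_force: [0.4, -0.9, 0.4]
opening: 0.06
```

Request:
apply_moves(
  deltas=[
    {"dr":[0,0,0],"linear":[0,0,1],"jaw":60},
    {"dr":[0,0,0],"linear":[0.2,0.5,0.8],"jaw":60},
    {"dr":[0,0,0],"linear":[0.6,1,0],"jaw":60},
    {"dr":[0,0,0],"linear":[0.63,1,0],"jaw":60},
    {"dr":[0,0,0],"linear":[0,0.49,0],"jaw":60},
  ],
)

```text
time: 17.27
position: [0.6412, -0.2686, 0.3209]
tool_rot: [-180.0, -0.0, 0.1]
wrist_force: [-0.7, 0.2, -0.1]
opening: 0.0602
```

Run:
```python
from h import *
survey('wrist',['blue_small','blue_medium','clamp_medium'],'w8.png')
survey('top',['blue_medium','blue_small'])
survey('side',['blue_medium','blue_small'])
```

```text
[ 0.6407 -0.2679  0.3208] [-1.7997e+02  0.0000e+00  1.0000e-01] 0.0595 17.325
blue_small 0.81 [198. 264.] 1037 zt 0.054 mid [ 0.6414 -0.2704] [0.022 0.024 0.008] circ 0.6410 -0.2703 d23.9 
blue_medium 0.64 [251. 376.] 2208 zt 0.078 mid [ 0.6008 -0.3596] [0.028 0.032 0.008] circ 0.5994 -0.3597 d33.9 
clamp_medium 0.7 [218. 369.] 997 zt 0.031 mid [ 0.6099 -0.3613] [0.031 0.053 0.006] circ 0.5995 -0.3613 d53.8 floor mean [ 0.608  -0.3748] circ 0.6072 -0.3737 d16.5
[ 0.6399 -0.2713  0.3207] [ 1.7998e+02 -0.0000e+00 -3.0000e-02] 0.06 17.525
blue_medium 0.91 [144. 293.] 347 zt 0.079 mid [ 0.5928 -0.3606] [0.032 0.031 0.008] circ 0.5927 -0.3605 d33.8 
[ 0.6399 -0.2717  0.3205] [ 1.8e+02  0.0e+00 -7.0e-02] 0.0601 17.675
blue_medium 0.91 [184. 220.] 467 zt 0.076 mid [ 0.596  -0.3553] [0.031 0.03  0.008] circ 0.5963 -0.3566 d33.3 
blue_small 0.69 [211. 192.] 316 zt 0.052 mid [ 0.6358 -0.237 ] [0.026 0.098 0.008] circ 0.6338 -0.2370 d99.3
```

View pics/w8.png

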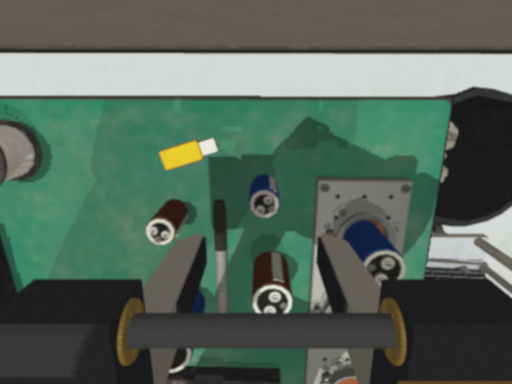

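Request:
apply_moves(
  deltas=[
    {"dr":[0,0,0],"linear":[0.02,0.02,-0.6],"jaw":50},
    {"dr":[0,0,0],"linear":[0,0,-1],"jaw":50},
    {"dr":[0,0,0],"linear":[0,0,-1],"jaw":50},
    {"dr":[0,0,0],"linear":[0,0,-0.8],"jaw":50},
    {"dr":[0,0,0],"linear":[0,0,-0.45],"jaw":50},
  ],
)

```text
time: 18.4
position: [0.6406, -0.2702, 0.2029]
tool_rot: [-180.0, 0.1, -0.0]
wrist_force: [0.6, 0.5, 1.3]
opening: 0.05
```

Request:
apply_moves(
  deltas=[
    {"dr":[0,0,0],"linear":[0,0,0],"jaw":50},
    {"dr":[0,0,0],"linear":[0,0,0],"jaw":50},
  ],
)

```text
time: 18.65
position: [0.6411, -0.2704, 0.2061]
tool_rot: [180.0, -0.1, -0.0]
wrist_force: [1.8, -0.2, 1.0]
opening: 0.0501
```

Run:
```python
from h import *
survey('wrist',['blue_small'],'w9.png')
```

```text
[ 0.6411 -0.2704  0.2062] [ 1.7996e+02 -9.0000e-02 -1.0000e-02] 0.0501 18.7
blue_small 0.71 [270. 266.] 3599 zt 0.053 mid [ 0.6414 -0.2701] [0.024 0.024 0.008] circ 0.6414 -0.2700 d24.5
```

View pics/w9.png

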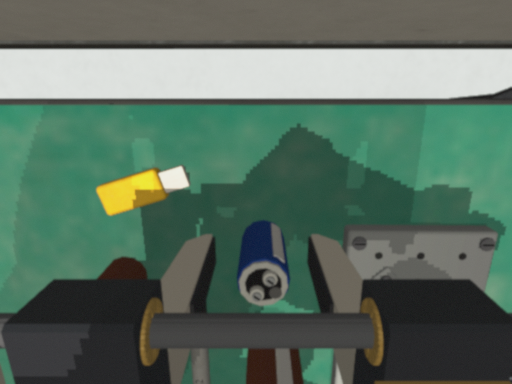

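Request:
apply_moves(
  deltas=[
    {"dr":[0,0,0],"linear":[0,0,0],"jaw":12},
    {"dr":[0,0,0],"linear":[0,0,0],"jaw":12},
    {"dr":[0,0,0],"linear":[0,0,0],"jaw":12},
    {"dr":[0,0,0],"linear":[0,0,0],"jaw":12},
  ],
)

```text
time: 19.25
position: [0.6409, -0.2703, 0.2051]
tool_rot: [180.0, -0.0, -0.0]
wrist_force: [-0.1, -0.3, 1.0]
opening: 0.0237
```

Request:
apply_moves(
  deltas=[
    {"dr":[0,0,0],"linear":[0,0,0.4],"jaw":12},
    {"dr":[0,0,0],"linear":[0,0,0.9],"jaw":12},
    {"dr":[0,0,0],"linear":[0,0,1],"jaw":12},
    {"dr":[0,0,0],"linear":[0,0,1],"jaw":12},
    {"dr":[0,0,0],"linear":[-0.6,-0.25,0.2],"jaw":12},
  ],
)

```text
time: 19.88
position: [0.623, -0.2777, 0.3127]
tool_rot: [179.9, -0.2, 0.0]
wrist_force: [-0.3, -0.6, -0.5]
opening: 0.0245
```

Request:
apply_moves(
  deltas=[
    {"dr":[0,0,0],"linear":[-1,-0.4,0],"jaw":12},
    {"dr":[0,0,0],"linear":[-1,-0.4,0],"jaw":12},
    {"dr":[0,0,0],"linear":[-1,-0.4,0],"jaw":12},
    {"dr":[0,0,0],"linear":[-1,-0.4,0],"jaw":12},
    {"dr":[0,0,0],"linear":[-1,-0.4,0],"jaw":12},
  ],
)

```text
time: 20.5
position: [0.4708, -0.3381, 0.309]
tool_rot: [-180.0, 0.1, -0.0]
wrist_force: [-0.1, 0.2, 0.2]
opening: 0.0242
```

Request:
apply_moves(
  deltas=[
    {"dr":[0,0,0],"linear":[-1,-0.45,0],"jaw":12},
    {"dr":[0,0,0],"linear":[-0.5,-0.3,-0.3],"jaw":12},
    {"dr":[0,0,0],"linear":[0,0,-0.5],"jaw":12},
    {"dr":[0,0,0],"linear":[0,0,0],"jaw":12},
    {"dr":[0,0,0],"linear":[0,0,0],"jaw":12},
  ],
)

```text
time: 21.12
position: [0.4285, -0.36, 0.2857]
tool_rot: [-180.0, 0.0, 0.0]
wrist_force: [1.3, -0.2, -0.3]
opening: 0.0244
```

Run:
```python
from h import *
survey('wrist',['blue_small','clamp_small','clamp_large','blue_medium'],'w10.png')
```

```text
[ 0.4285 -0.36    0.286 ] [-1.7999e+02 -0.0000e+00  4.0000e-02] 0.0247 21.175
blue_small 0.6 [268. 261.] 3713 zt 0.134 mid [ 0.4287 -0.3588] [0.025 0.023 0.008] circ 0.4286 -0.3587 d25.0 
clamp_small 0.68 [204. 258.] 2702 zt 0.031 mid [ 0.4313 -0.36  ] [0.037 0.043 0.006] circ 0.4284 -0.3602 d44.2 floor mean [ 0.4269 -0.3599] circ 0.4270 -0.3600 d30.5
clamp_large 0.5 [ 19. 134.] 3325 zt 0.065 mid [ 0.5505 -0.2776] [0.017 0.034 0.007] circ 0.5575 -0.2776 d33.8 floor mean [ 0.5541 -0.2825] circ 0.5544 -0.2760 d41.9
clamp_large 0.29 [267. 260.] 3633 zt 0.136 mid [ 0.4287 -0.3586] [0.024 0.023 0.007] circ 0.4287 -0.3582 d23.9
```

View pics/w10.png

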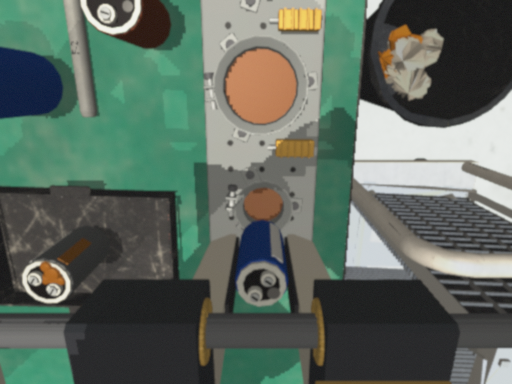

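Request:
apply_moves(
  deltas=[
    {"dr":[0,0,0],"linear":[0,-0.02,-0.6],"jaw":12},
    {"dr":[0,0,0],"linear":[0,0,-0.6],"jaw":12},
    {"dr":[0,0,0],"linear":[0,0,-0.35],"jaw":12},
    {"dr":[0,0,0],"linear":[0,0,-0.2],"jaw":12},
    {"dr":[0,0,0],"linear":[0,0,-0.15],"jaw":12},
  ],
)

```text
time: 22.0
position: [0.4279, -0.3609, 0.2287]
tool_rot: [-180.0, -0.0, -0.0]
wrist_force: [-0.0, -0.2, -0.4]
opening: 0.0242
```

Request:
apply_moves(
  deltas=[
    {"dr":[0,0,0],"linear":[0,0,-0.12],"jaw":12},
    {"dr":[0,0,0],"linear":[0,0,-0.08],"jaw":12},
    {"dr":[0,0,0],"linear":[0,0,-0.05],"jaw":12},
    {"dr":[0,0,0],"linear":[0,0,-0.02],"jaw":12},
    {"dr":[0,0,0],"linear":[0,0,0],"jaw":12},
  ],
)

```text
time: 22.62
position: [0.4279, -0.3609, 0.2209]
tool_rot: [180.0, -0.0, -0.0]
wrist_force: [0.6, 0.4, -0.9]
opening: 0.0244
```

Request:
apply_moves(
  deltas=[
    {"dr":[0,0,0],"linear":[0,0,-0.03],"jaw":12},
    {"dr":[0,0,0],"linear":[0,0,-0.02],"jaw":12},
    {"dr":[0,0,0],"linear":[0,0,0],"jaw":12},
  ],
)

```text
time: 23.0
position: [0.428, -0.3609, 0.22]
tool_rot: [180.0, -0.0, -0.0]
wrist_force: [-1.9, 1.9, 6.6]
opening: 0.0239
```

Request:
apply_moves(
  deltas=[
    {"dr":[0,0,0],"linear":[0,0,0],"jaw":35},
    {"dr":[0,0,0],"linear":[0,0,0],"jaw":50},
    {"dr":[0,0,0],"linear":[0,0,0],"jaw":50},
    {"dr":[0,0,0],"linear":[0,0,0.5],"jaw":50},
    {"dr":[0,0,0],"linear":[0,0,1],"jaw":50},
  ],
)

```text
time: 23.62
position: [0.4277, -0.3608, 0.2648]
tool_rot: [-179.9, 0.1, -0.0]
wrist_force: [0.3, -0.2, 0.3]
opening: 0.0501
```

Request:
apply_moves(
  deltas=[
    {"dr":[0,0,0],"linear":[0,0,1],"jaw":70},
    {"dr":[0,0,0],"linear":[0.5,0.7,0.8],"jaw":70},
    {"dr":[0,0,0],"linear":[0.6,1,0],"jaw":70},
    {"dr":[0,0,0],"linear":[0.6,1,0],"jaw":70},
    {"dr":[0,0,0],"linear":[0.6,1,0],"jaw":70},
  ],
)

```text
time: 24.25
position: [0.4973, -0.2489, 0.3196]
tool_rot: [180.0, -0.1, -0.0]
wrist_force: [-0.2, -0.9, -0.1]
opening: 0.07
```

Request:
apply_moves(
  deltas=[
    {"dr":[0,0,0],"linear":[0.4,1,0],"jaw":70},
    {"dr":[0,0,0],"linear":[0.28,1,0],"jaw":70},
    {"dr":[0,0,0],"linear":[0,0.04,0],"jaw":70},
    {"dr":[0,0,0],"linear":[0,0,0],"jaw":70},
  ],
)

```text
time: 24.75
position: [0.5172, -0.1889, 0.3191]
tool_rot: [180.0, -0.0, 0.0]
wrist_force: [-0.4, 0.1, -1.0]
opening: 0.07
```

Run:
```python
from h import *
survey('wrist',['blue_large','clamp_large'],'w11.png')
survey('top',['blue_small'])
survey('side',['blue_small'])
```

```text
[ 0.5171 -0.1893  0.3188] [ 1.7998e+02 -2.0000e-02 -3.0000e-02] 0.07 24.8
blue_large 0.82 [205. 263.] 3632 zt 0.074 mid [ 0.5178 -0.1881] [0.043 0.043 0.008] circ 0.5180 -0.1882 d44.4 
blue_large 0.33 [147. 378.] 2604 zt 0.064 mid [ 0.5592 -0.2768] [0.033 0.033 0.008] circ 0.5590 -0.2767 d33.9 
clamp_large 0.6 [198. 458.] 5047 zt 0.031 mid [ 0.5151 -0.3544] [0.063 0.072 0.006] circ 0.5158 -0.3544 d71.8 floor mean [ 0.5134 -0.3616] circ 0.5134 -0.3606 d50.8
[ 0.517  -0.1894  0.3185] [ 1.8e+02 -0.0e+00 -7.0e-02] 0.0701 24.95
blue_small 0.56 [229. 289.] 141 zt 0.069 mid [ 0.4237 -0.3614] [0.021 0.021 0.007] circ 0.4238 -0.3607 d23.3 
blue_small 0.44 [149. 284.] 307 zt 0.031 mid [ 0.5924 -0.3601] [0.049 0.055 0.006] circ 0.5945 -0.3606 d57.0 
[ 0.5171 -0.1892  0.3184] [-1.8e+02  0.0e+00 -6.0e-02] 0.0699 25.05
blue_small 0.51 [189. 308.] 291 zt 0.067 mid [ 0.4267 -0.3565] [0.023 0.02  0.008] circ 0.4271 -0.3574 d24.3
```

View pics/w11.png

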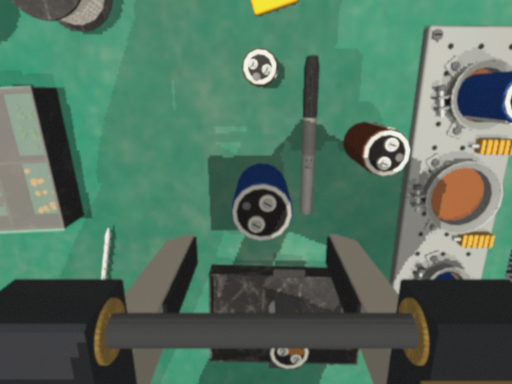

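Request:
apply_moves(
  deltas=[
    {"dr":[0,0,0],"linear":[0.02,0.03,-0.6],"jaw":70},
    {"dr":[0,0,0],"linear":[0,0,-1],"jaw":70},
    {"dr":[0,0,0],"linear":[0,0,-1],"jaw":70},
    {"dr":[0,0,0],"linear":[0,0,-0.65],"jaw":70},
    {"dr":[0,0,0],"linear":[0,0,-0.3],"jaw":70},
  ],
)

```text
time: 25.72
position: [0.5177, -0.1877, 0.2104]
tool_rot: [-180.0, 0.1, -0.0]
wrist_force: [-0.1, 0.1, 0.4]
opening: 0.07
```

Request:
apply_moves(
  deltas=[
    {"dr":[0,0,0],"linear":[0,0,0],"jaw":70},
    {"dr":[0,0,0],"linear":[0,0,0],"jaw":70},
  ],
)

```text
time: 25.98
position: [0.5181, -0.1879, 0.2128]
tool_rot: [180.0, -0.1, -0.0]
wrist_force: [0.4, 0.1, 0.1]
opening: 0.07
```

Run:
```python
from h import *
survey('wrist',['blue_large'],'w12.png')
```

```text
[ 0.5181 -0.1879  0.2129] [ 1.7997e+02 -8.0000e-02 -1.0000e-02] 0.0699 26.025
blue_large 0.94 [265. 265.] 9146 zt 0.073 mid [ 0.5255 -0.1881] [0.029 0.044 0.008] circ 0.5179 -0.1882 d44.5 
blue_large 0.32 [257. 504.] 724 zt 0.025 mid [ 0.5124 -0.3235] [0.025 0.011 0.006] circ 0.5122 -0.3223 d26.1
```

View pics/w12.png

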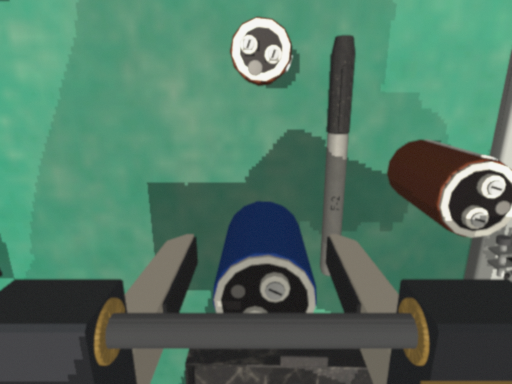

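Request:
apply_moves(
  deltas=[
    {"dr":[0,0,0],"linear":[0,0,0],"jaw":30},
    {"dr":[0,0,0],"linear":[0,0,0],"jaw":30},
    {"dr":[0,0,0],"linear":[0,0,0],"jaw":30},
    {"dr":[0,0,0],"linear":[0,0,0],"jaw":30},
  ],
)

```text
time: 26.58
position: [0.5179, -0.1878, 0.212]
tool_rot: [180.0, -0.0, -0.0]
wrist_force: [-0.1, -1.1, 1.5]
opening: 0.0449
```

Request:
apply_moves(
  deltas=[
    {"dr":[0,0,0],"linear":[0,0,0.4],"jaw":30},
    {"dr":[0,0,0],"linear":[0,0,0.9],"jaw":30},
    {"dr":[0,0,0],"linear":[0,0,1],"jaw":30},
    {"dr":[0,0,0],"linear":[0,0,0.9],"jaw":30},
    {"dr":[0,0,0],"linear":[0,-0.6,0.2],"jaw":30},
  ],
)

```text
time: 27.2
position: [0.5181, -0.2057, 0.3163]
tool_rot: [179.9, -0.2, 0.1]
wrist_force: [0.6, 0.7, -1.8]
opening: 0.0444
```

Request:
apply_moves(
  deltas=[
    {"dr":[0,0,0],"linear":[0,-0.9,0],"jaw":30},
    {"dr":[0,0,0],"linear":[0,-1,0],"jaw":30},
    {"dr":[0,0,0],"linear":[-0.05,-1,0],"jaw":30},
    {"dr":[0,0,0],"linear":[-0.05,-1,0],"jaw":30},
    {"dr":[0,0,0],"linear":[0,-0.8,0],"jaw":30},
  ],
)

```text
time: 27.82
position: [0.5144, -0.3487, 0.313]
tool_rot: [-180.0, 0.1, -0.1]
wrist_force: [-0.1, -0.6, -2.3]
opening: 0.0447
```

Request:
apply_moves(
  deltas=[
    {"dr":[0,0,0],"linear":[0,-0.4,0],"jaw":30},
    {"dr":[0,0,0],"linear":[0,0,-0.3],"jaw":30},
    {"dr":[0,0,0],"linear":[0,0,0],"jaw":30},
    {"dr":[0,0,0],"linear":[0,0,0],"jaw":30},
  ],
)

```text
time: 28.32
position: [0.515, -0.3581, 0.3048]
tool_rot: [-180.0, 0.0, 0.0]
wrist_force: [-0.2, 0.2, -2.0]
opening: 0.0447
```

Run:
```python
from h import *
survey('wrist',['blue_large','clamp_large'],'w13.png')
```

```text
[ 0.515  -0.3582  0.305 ] [ 1.8e+02 -1.0e-02  3.0e-02] 0.0446 28.375
blue_large 0.62 [266. 264.] 9355 zt 0.166 mid [ 0.5228 -0.3568] [0.029 0.044 0.008] circ 0.5152 -0.3570 d44.5 
clamp_large 0.59 [190. 257.] 3618 zt 0.031 mid [ 0.5225 -0.358 ] [0.048 0.064 0.006] circ 0.5144 -0.3577 d65.6 floor mean [ 0.5205 -0.3581] circ 0.5140 -0.3579 d50.6
```

View pics/w13.png

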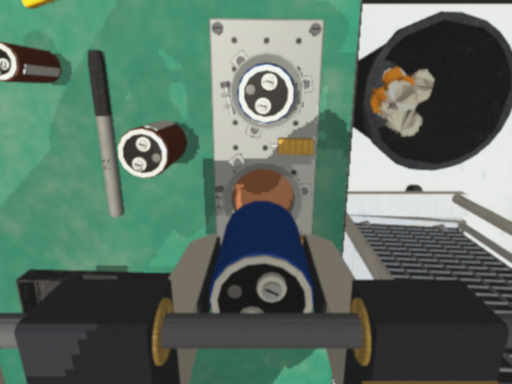

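Request:
apply_moves(
  deltas=[
    {"dr":[0,0,0],"linear":[-0.01,-0.02,-0.7],"jaw":30},
    {"dr":[0,0,0],"linear":[0,0,-0.8],"jaw":30},
    {"dr":[0,0,0],"linear":[0,0,-0.4],"jaw":30},
    {"dr":[0,0,0],"linear":[0,0,-0.2],"jaw":30},
    {"dr":[0,0,0],"linear":[0,0,-0.18],"jaw":30},
  ],
)

```text
time: 29.1
position: [0.5147, -0.3595, 0.2365]
tool_rot: [180.0, -0.0, -0.0]
wrist_force: [0.6, 0.4, -3.5]
opening: 0.0449
```

Request:
apply_moves(
  deltas=[
    {"dr":[0,0,0],"linear":[0,0,-0.12],"jaw":30},
    {"dr":[0,0,0],"linear":[0,0,-0.08],"jaw":30},
    {"dr":[0,0,0],"linear":[0,0,-0.05],"jaw":30},
    {"dr":[0,0,0],"linear":[0,0,-0.02],"jaw":30},
    {"dr":[0,0,0],"linear":[0,0,0],"jaw":30},
  ],
)

```text
time: 29.72
position: [0.5146, -0.3594, 0.2284]
tool_rot: [180.0, -0.0, -0.0]
wrist_force: [0.0, 0.2, -1.4]
opening: 0.0448
```

Request:
apply_moves(
  deltas=[
    {"dr":[0,0,0],"linear":[0,0,-0.03],"jaw":30},
    {"dr":[0,0,0],"linear":[0,0,-0.02],"jaw":30},
    {"dr":[0,0,0],"linear":[0,0,0],"jaw":30},
  ],
)

```text
time: 30.1
position: [0.5146, -0.3594, 0.227]
tool_rot: [180.0, -0.0, -0.0]
wrist_force: [-1.1, 0.9, -0.1]
opening: 0.0447
```

Request:
apply_moves(
  deltas=[
    {"dr":[0,0,0],"linear":[0,0,-0.02],"jaw":30},
    {"dr":[0,0,0],"linear":[0,0,0],"jaw":30},
  ],
)

```text
time: 30.35
position: [0.5146, -0.3594, 0.227]
tool_rot: [180.0, -0.0, -0.0]
wrist_force: [-3.6, 2.6, 6.8]
opening: 0.0445
```

Seated on the floor. Release and retreat.

Request:
apply_moves(
  deltas=[
    {"dr":[0,0,0],"linear":[0,0,0],"jaw":55},
    {"dr":[0,0,0],"linear":[0,0,0],"jaw":70},
    {"dr":[0,0,0],"linear":[0,0,0],"jaw":70},
    {"dr":[0,0,0],"linear":[0,0,0.5],"jaw":70},
    {"dr":[0,0,0],"linear":[0,0,1],"jaw":70},
  ],
)

```text
time: 30.98
position: [0.5144, -0.3593, 0.2716]
tool_rot: [-179.9, 0.1, -0.0]
wrist_force: [-0.1, 0.0, 0.1]
opening: 0.0699
```

Request:
apply_moves(
  deltas=[
    {"dr":[0,0,0],"linear":[0,0,1],"jaw":70},
    {"dr":[0,0,0],"linear":[0,0,1],"jaw":70},
    {"dr":[0,0,0],"linear":[-0.5,0,1],"jaw":70},
    {"dr":[0,0,0],"linear":[-1,0.3,1],"jaw":70},
    {"dr":[0,0,0],"linear":[-0.6,0.5,0.3],"jaw":70},
  ],
)

```text
time: 31.6
position: [0.4504, -0.3352, 0.4036]
tool_rot: [179.9, -0.2, -0.0]
wrist_force: [0.1, -0.1, 0.4]
opening: 0.0698
```

Request:
apply_moves(
  deltas=[
    {"dr":[0,0,0],"linear":[0,0,0],"jaw":70},
    {"dr":[0,0,0],"linear":[0,0,0],"jaw":70},
    {"dr":[0,0,0],"linear":[0,0,0],"jaw":70},
    {"dr":[0,0,0],"linear":[0,0,0],"jaw":70},
  ],
)

```text
time: 32.1
position: [0.4519, -0.3356, 0.3996]
tool_rot: [-180.0, 0.0, -0.0]
wrist_force: [-1.0, -0.3, -0.1]
opening: 0.0701
```

Run:
```python
from h import *
survey('wrist',ALL,'w14.png')
s,_=survey('side',ALL[:6]); cv2.imwrite('pics/s14.png',cv2.resize(s['frame'][140:270,160:400,::-1],None,fx=3,fy=3))
```

```text
[ 0.4519 -0.3356  0.3997] [-1.7997e+02  4.0000e-02 -1.0000e-02] 0.0702 32.15
blue_small 0.78 [200. 284.] 724 zt 0.068 mid [ 0.4283 -0.3602] [0.023 0.023 0.008] circ 0.4281 -0.3600 d24.5 
blue_medium 0.86 [ 19. 290.] 1541 zt 0.079 mid [ 0.5926 -0.3592] [0.025 0.032 0.007] circ 0.5967 -0.3596 d34.0 
failed_cap 0.91 [232. 145.] 1507 zt 0.066 mid [ 0.3879 -0.2128] [0.033 0.032 0.008] circ 0.3877 -0.2121 d34.2 
failed_cap 0.55 [ 36. 274.] 1337 zt 0.031 mid [ 0.5937 -0.3581] [0.045 0.06  0.006] circ 0.5980 -0.3582 d60.0 
brown_small 0.87 [  7. 109.] 613 zt 0.052 mid [ 0.6082 -0.1877] [0.007 0.019 0.006] circ 0.6101 -0.1877 d19.3 
brown_medium 0.95 [ 66. 199.] 1529 zt 0.064 mid [ 0.5587 -0.2776] [0.033 0.033 0.007] circ 0.5588 -0.2777 d34.0 
clamp_small 0.7 [187. 274.] 790 zt 0.031 mid [ 0.4298 -0.3602] [0.04  0.044 0.005] circ 0.4285 -0.3603 d44.3 floor mean [ 0.4306 -0.3621] circ 0.4279 -0.3601 d29.9
clamp_small 0.67 [  6. 104.] 574 zt 0.053 mid [ 0.6081 -0.1876] [0.006 0.019 0.005] circ 0.6096 -0.1876 d18.8 floor mean [ 0.6105 -0.1866] circ 0.6139 -0.1872 d29.4
clamp_medium 0.75 [ 35. 27
[... 446 characters left out ...]
.022 0.008] circ 0.4269 -0.3564 d23.7 
blue_medium 0.7 [184. 219.] 505 zt 0.077 mid [ 0.5961 -0.3566] [0.031 0.035 0.008] circ 0.5980 -0.3566 d35.2 
blue_medium 0.51 [204. 239.] 668 zt 0.061 mid [ 0.5576 -0.2765] [0.03  0.038 0.008] circ 0.5551 -0.2765 d38.3 
blue_large 0.75 [180. 262.] 757 zt 0.087 mid [ 0.5132 -0.3564] [0.039 0.043 0.008] circ 0.5134 -0.3566 d44.5 
failed_cap 0.78 [221. 337.] 808 zt 0.064 mid [ 0.3872 -0.2098] [0.032 0.032 0.008] circ 0.3865 -0.2107 d35.5 
brown_small 0.6 [230. 198.] 530 zt 0.051 mid [ 0.6154 -0.1863] [0.023 0.023 0.008] circ 0.6163 -0.1867 d26.3 
brown_medium 0.83 [205. 237.] 648 zt 0.061 mid [ 0.5568 -0.2732] [0.032 0.031 0.008] circ 0.5573 -0.2742 d34.5
```

View pics/w14.png

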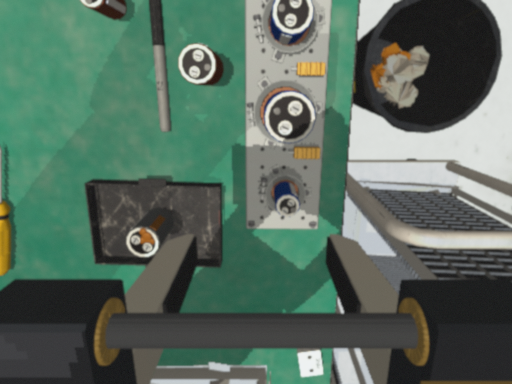

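View pics/s14.png

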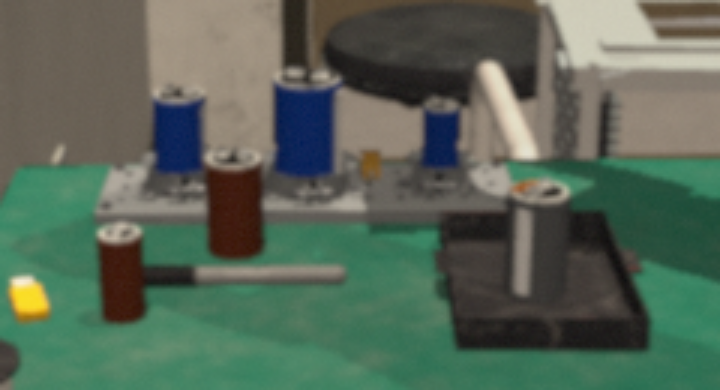

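All three blue capacitors are upright in their clamps. The side image shows them near (177,130), (307,125) and (440,135). The failed one stands in the tray near (538,240), and the browns haven't moved.

```bash
python3 -c "
from cell import ticket
print(ticket.job_done())"
```

```text
the job is handed in; nothing more can be done
None
```

I moved the failed grey capacitor to the scrap tray first, standing upright near the tray's centre. Then I fitted the blue medium, small and large capacitors, each lowered slowly until light floor contact of about 5–7 N. The job was handed in at about 32.7 s, well under the 93 s limit.

**Seating:** In the last wrist and side pictures all three blue capacitors stand upright with terminals up. Where measured, their centres are within about 2 mm of their clamp centres. Their measured tops (about 67, 78 and 87 mm for small, medium and large) fit being fully down.

**Everything else:** The failed capacitor stands upright in the tray. Both browns are standing where they were, and the arm is clear of everything.

**Disagreements:**
- The fixed cameras differ from the wrist camera by up to about 5 mm, so I used the wrist camera for alignment.
- The detectors gave some false matches, such as a brown capacitor labelled as a clamp; I ruled these out against the pictures.
- The wrist detector did not report the blue large capacitor in the final view. The side camera and the wrist picture itself both show it seated.

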